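Level the battery shelf and keep it pressed on its foot

TASK

Lay the spirit level flat on the middle of the sprung battery shelf, along its length, and let go of it; turn the levelling foot's knob so that the bubble stands centred between its two lines while the shelf is pressed down onto its foot. Finish while still pressing: fingertips push gently down on the top of the level towards its foot end, so that the shelf rests on the foot with the bubble centred, and the program ends holding that push. Leave the multimeter, the rubber terminal cap and the spanner where they are.

Things in the scene. Friction and masses are not known exactly. Their poses are not given: they have to be found in the camera images.
- level: spirit level: aluminium bar, black end caps, 24 (x) by 200 (y) by 40 (z) mm, 0.2-0.32 kg, upright on the bench before the shelf. Origin: centre of underside, z up. On top, within 54 mm of the middle, a green vial (to 46 mm up), white bubble 20 mm long, black lines at y = +16 and -16 mm; the flat top beyond it, out to the ends, is free to press. Either way round on the shelf will do
- bubble (a joint): place of the bubble along the level's own y axis, m, 0 = centred between the lines, limits -0.037 and 0.037. It drifts to the higher end, about 1.5 mm for each mrad of slope, and settles within about 2 s
- shelf: bare aluminium plate 84 (x) by 278 (y) by 8 mm, 75 mm above the bench. Origin mid-thickness on the hinge axis (x); y to the foot end, z up; plate spans y 2-280 mm. A spring holds the foot end 9 mm high (35 mrad, at a stop) even with the level on: the bubble tells nothing then. 3-4 N down on the level, 80 mm from its middle toward the foot, seats the shelf on its foot, a hard stop
- shelf_mid (a point): the middle of the shelf's upper face, where the middle of the level's underside belongs (130 mm from the hinge axis, 150 mm from the foot end); its axes are the shelf's
- foot: the levelling foot: round black rubber cap 28 mm across on a post, under the shelf's foot end, 260 mm from the hinge axis. Origin: centre of the cap's top, on which the shelf's underside rests when pressed down. It starts too low, by 2 to 6.5 mm, and its housing's mounting height varies, so the right knob angle must be found
- knob (a joint): angle of the levelling knob, rad; grows clockwise seen from above and lifts the foot 4 mm per rad; stops at 0 and 2.4; starts at 0.1 to 0.4, needs roughly 0.6 to 1.5 more; stays where it is left. One rad tilts the pressed shelf by 15.4 mrad and moves the bubble about 23 mm towards the foot end
- knob_grip (a point): on the knob's axis, 7 mm below its top, with the knob's axes. Black knob on the grey foot housing, 75 mm beyond the shelf's foot end: an upright grip bar 12 mm thick (x), 46 mm long (y), 26 mm high, above a round skirt 48 mm across; bar top about 76 mm above the bench; at knob value 0 the bar lies along the shelf's y
- meter: multimeter lying on its back, red and black, 150 (x) by 75 (y) by 38 (z) mm, origin at the centre of its underside; to be left alone
- terminal_cap: dark rubber battery terminal cap, 75 by 50 by 45 mm with a short round spout, origin at the centre of its underside; to be left alone
- spanner: steel spanner 170 mm long lying flat; to be left alone
There are look-alikes about, which are no part of the job. Of the things that look like the level, take the one that is farthest to the robot's left at the start.

How it is judged (in metres and radians):
On the way:
1. the level lies flat on the middle of the shelf, along it, let go (x of level in the frame of shelf_mid between -0.025 and 0.025 m and y of level in the frame of shelf_mid between -0.04 and 0.04 m and z of level in the frame of shelf_mid between -0.003 and 0.004 m and angle between the y axis of level and the y axis of shelf, either way round below 0.15 rad and angle between the z axis of level and the z axis of shelf, either way round below 0.03 rad and contact force between level and the fingers below 0.1 N), for 0.2 s.
At the end, for the whole second after the job is handed in: level flat on the shelf, within 25 mm across and 40 mm along of its middle and 0.15 rad of its length; shelf resting on the foot (over 0.7 N); bubble within 6 mm of centre; fingers pushing on the level's top, on the foot half, with 2 to 30 N, not touching the shelf (x of level in the frame of shelf_mid between -0.025 and 0.025 m and y of level in the frame of shelf_mid between -0.04 and 0.04 m and z of level in the frame of shelf_mid between -0.003 and 0.004 m and angle between the y axis of level and the y axis of shelf, either way round below 0.15 rad and angle between the z axis of level and the z axis of shelf, either way round below 0.03 rad and value of joint bubble between -0.006 and 0.006 m and contact force between level and the fingers between 2 and 30 N and contact force between shelf and foot above 0.7 N and contact force between shelf and the fingers below 0.1 N and y of the grasp point in the frame of shelf_mid above 0.02 m and z of the grasp point in the frame of shelf_mid above 0.04 m); the arm keeps its last pose, push and grip.
It fails at once if the multimeter, terminal cap or spanner is moved by more than 20 mm (distance of any of meter, terminal_cap, spanner from where it was at the start of the episode above 0.02 m).
It also fails if it takes over 69 s, if anything falls off the work surface, if the arm or the gripper's body presses on something with over 40 N, if the wrist force passes 120 N, or if a joint passes its speed limit or range.

ROBOT

A 6-joint arm with a two-finger parallel gripper is mounted at the origin on the work surface. World frame = base frame: x ahead of the robot, y to its left, z up, the work surface at z = 0. Lengths are in m, angles in degrees, forces in N, time in s.
With the tool pointing down it reaches from about 0.4 to 0.825 m from the base axis. Payload 7 kg.
Tool frame: the origin (TCP) lies between the finger pads; the fingertips stand 14 mm ahead of it and the grasp point (between the pads) lies 5 mm behind it (robot.finger_overhang is the distance from the TCP to the fingertips, in m); z points along the fingers, y is the line along which they close (so a half turn about z gives the same grasp; the last joint's range is limited). The gripper opens to 88 mm and grips with 3 to 60 N. Pads are 19 mm wide; open, the fingers measure 130 mm over their backs; the gripper's body (78 mm by 193 mm) begins 47 mm behind the grasp point.
Start: joints at [86.752, 20.546, 0.682, 0, -70.136, -16.507], TCP at [0.228, 0.635, 0.241] pointing down, gripper open.
Joint ranges: [-176.03, 176.03], [-82.01, 121.73], [-58.28, 71.71], [-173.87, 95.51], [-174.79, -0.11], [-173.66, 173.66]. Speed limits (degrees/s): [136.94, 136.94, 172.46, 180, 180, 180].

INTERFACE

Orientations are given as [roll, pitch, yaw] about the fixed x, y, z axes, in that order (R = Rz(yaw) Ry(pitch) Rx(roll)).
In Python, from rig import robot gives the robot as it stands.
- The arm moves only by the shell command python3 -m inch 'ROWS' [FORCE]. ROWS is JSON, a list that holds one entry, the list of rows, each a list of 5 numbers: the shift along the tool's x, y, z in cm, then the turn about the tool's z in degrees, then the gripper command: -1 is shut, 1 is fully open, values between are in proportion. A call has exactly 10 rows; each row is the pose to reach, as a shift and turn from the pose commanded when the call began, along the tool's axes at that moment; what a row does not reach only later rows make up. A row lasts 1/10 s, in which the tool goes at most 50 mm and 8.59 degrees, less where a joint would pass 70% of its speed; a pose out of reach is approached as far as the arm can. A call with a gripper value outside its range is refused whole. The fingers move at their own pace and stop on an object; FORCE is the grip in N (left out, the last holds). Time passes only in rows, so rows that repeat a pose let the fingers close, or fill a call up. It gives the time, the measured TCP pose, the force, the opening and the grip force at its end, in the units of the state.
- robot.observe(): the state, without advancing time (a new reading comes with each control period).
- robot.read_camera(name): name is "scene" or "top" or "wrist"; returns the picture (480x640x3 uint8, blue, green, red); there is no depth.
- robot.get_calibration(name): a dict with "camera_matrix" (3x3 intrinsics, pixels), "R" (3x3) and "t" (3): a world point X has camera coordinates R X + t; the wrist camera has in their place "mount" (4x4, takes a point from camera to tool coordinates, whose origin is the TCP and whose axes are the flange's). Camera axes: x right, y down, z forward; pixel columns grow to the right and rows downward; lengths in m; the calibration is good to about 2 mm. The wrist camera is an equidistant fisheye: a pixel r from the principal point sees the ray r / f radians off the axis. A picture is of the moment at which its call begins: read the wrist's pose just before it. get_calibration takes no time and is no camera call.
- robot.hand_in(): hands the job in; it is judged then, once.
The state is a dict: "clock": time; "qpos": joint angles; "qd": joint speeds; "joint_efforts": joint torques, N m; "tcp_pos": TCP position; "tcp_rot": TCP orientation; "contact_force": force on the tool from outside, world axes, zero at the start; "wrist_torque": the same for the moment, N m; "grip_width": finger opening in m; "grasp_force": force on a finger pad.
Only numpy, scipy, OpenCV 4.12 (cv2) and the standard library are available. Lean on these libraries where they do the work, as an engineer would, in place of code of your own. Each camera call takes 0.05 s, during which the arm holds its last target. There are 200 camera calls.

## Working session

There is one attempt and no reset: what is moved stays moved. The work goes in short steps, Python scripts to look and compute and a shell command to move; the robot and the scene stay as the last step left them, time stands still between calls to the robot, and variables do not carry over. Pictures are saved under pics/ and viewed, at most 10 in all, crops included, and the job is handed in when it is done.

```bash
ls; mkdir -p pics
python3 - <<'E'
from rig import robot
import cv2
s=robot.observe();print({k:s[k] for k in('clock','tcp_pos','tcp_rot','contact_force','grip_width')})
for n in('scene','top'):
    cv2.imwrite(f'pics/{n}0.png',robot.read_camera(n))
    c=robot.get_calibration(n);print(n,c)
E
```

```text
pics
{'clock': 0.0, 'tcp_pos': array([0.22801383, 0.63483867, 0.23960696]), 'tcp_rot': array([ 1.79903647e+02, -8.51133330e-03, -1.97625269e+01]), 'contact_force': array([-0.77307931, -0.37425247,  0.52766123]), 'grip_width': 0.08770101093655934}
scene {'camera_matrix': array([[542.08246695,   0.        , 325.05340119],
       [  0.        , 542.08246695, 242.33121501],
       [  0.        ,   0.        ,   1.        ]]), 'R': array([[ 0.73918539,  0.67347865, -0.00560901],
       [ 0.37346674, -0.41680538, -0.82873148],
       [-0.56047083,  0.61049143, -0.55961832]]), 't': array([-0.35908497, -0.14907729,  1.90075067])}
top {'camera_matrix': array([[602.42246306,   0.        , 323.80478793],
       [  0.        , 602.42246306, 219.87377967],
       [  0.        ,   0.        ,   1.        ]]), 'R': array([[ 0.11213872, -0.99367891,  0.00520837],
       [-0.96779369, -0.11040338, -0.22624427],
       [ 0.22538918,  0.02033011, -0.97405667]]), 't': array([-0.08576235,  0.53394345,  1.37351484])}
```

View pics/top0.png

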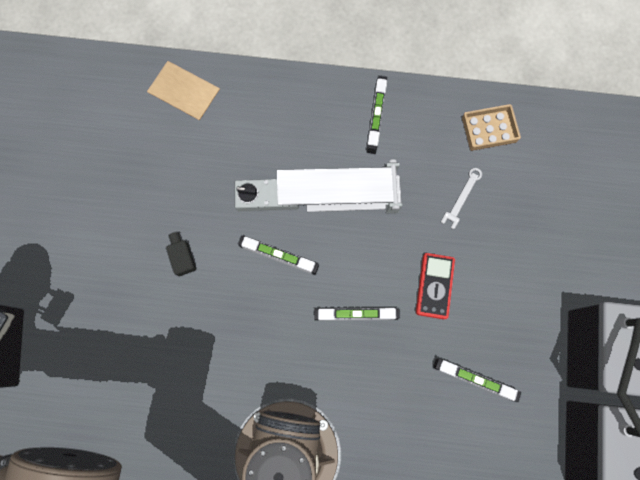

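View pics/scene0.png

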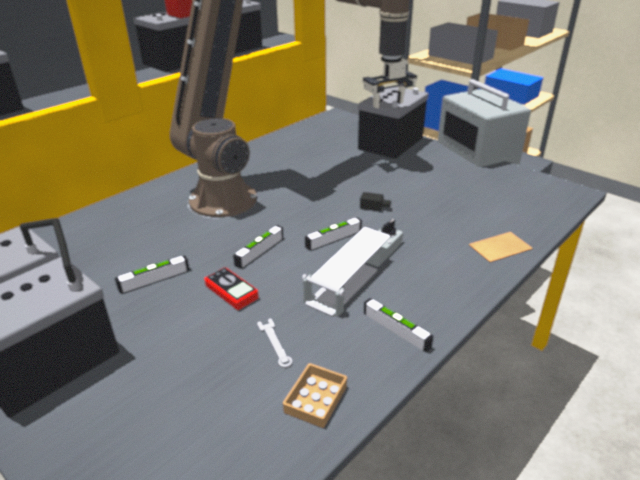

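The scene has four look-alike levels. The leftmost is the one at about (279,254), with ends at (240,241) and (318,269). The shelf spans (277,187) to (393,187), with the foot end on the left. The knob is at (247,192) and the terminal cap at (180,255). I'll enlarge that area.

```bash
cat > h.py <<'E'
import numpy as np
from rig import robot
def ray(n,u,v,z):
    c=robot.get_calibration(n);K,R,t=c['camera_matrix'],np.array(c['R']),np.array(c['t'])
    d=R.T@np.linalg.inv(K)@[u,v,1];o=-R.T@t
    return o+d*(z-o[2])/d[2]
def proj(n,X):
    c=robot.get_calibration(n);p=c['camera_matrix']@(np.array(c['R'])@X+c['t']);return p[:2]/p[2]
E
python3 - <<'E'
import cv2
from h import *
i=cv2.imread('pics/top0.png')[150:285,220:420];cv2.imwrite('pics/crop.png',cv2.resize(i,None,fx=4,fy=4,interpolation=cv2.INTER_CUBIC))
E
```

```text
(no output)
```

View pics/crop.png

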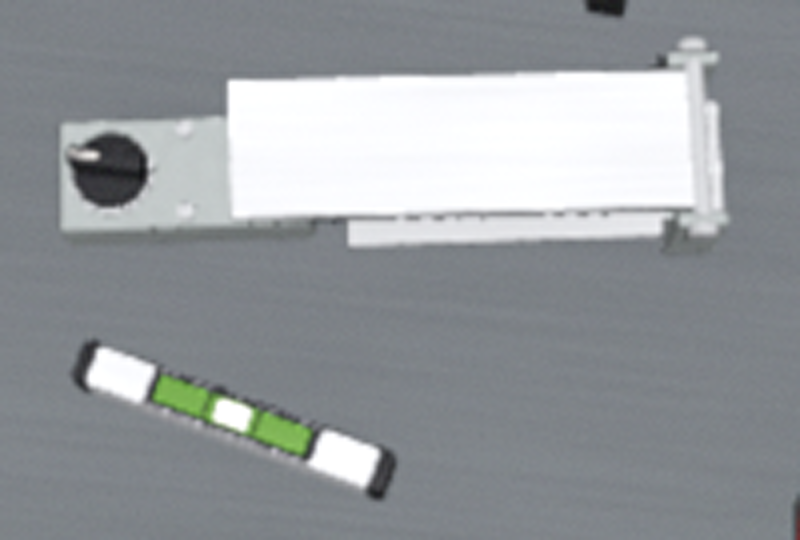

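Run:
```python
from h import *
f=lambda u,v,z:ray('top',220+u/4,150+v/4,z)
a,b=f(86,362,.04),f(384,472,.04);print('level',a,b,(a+b)/2,np.linalg.norm(a-b),np.degrees(np.arctan2(*(a-b)[1::-1])), 'vialc',f(233,413,.046))
F1,F2,H1,H2=f(229,80,.088),f(232,217,.088),f(690,70,.079),f(695,208,.079)
print(F1,F2,H1,H2)
F,H=(F1+F2)/2,(H1+H2)/2;d=(F-H)[:2];print('len',np.linalg.norm(d),'w',np.linalg.norm(F1-F2),np.linalg.norm(H1-H2),'ang',np.degrees(np.arctan2(d[1],d[0])))
u=d/np.linalg.norm(d);print('u',u,'mid',F[:2]-u*.15,'knob pred',F[:2]+u*.075)
print('skirt',f(110,170,.05),'bar',f(107,163,.076))
```

```text
level [0.4723475  0.16579877 0.04      ] [ 0.42649989 -0.01931863  0.04      ] [0.44942369 0.07324007 0.04      ] 0.19071039224741518 76.08959546833829 vialc [0.45058215 0.07374008 0.046     ]
[0.64265646 0.09825194 0.088     ] [0.55931119 0.0855917  0.088     ] [ 0.68317591 -0.17484829  0.079     ] [ 0.598138   -0.18520241  0.079     ]
len 0.2748257976602772 w 0.08430134455653643 0.08566593862687838 ang 98.30006732371729
u [-0.14435736  0.98952562] mid [ 0.62263743 -0.05650702] knob pred [0.59015702 0.16613624]
skirt [0.58960326 0.16673604 0.05      ] bar [0.58680577 0.16504166 0.076     ]
```

```bash
cat >> h.py <<'E'
def go(x,y,z,yaw):
    s=robot.observe();p=s['tcp_pos'];r=np.radians(s['tcp_rot'][2]);d=np.array([x,y,z])-p
    w=(s['tcp_rot'][2]-yaw+180)%360-180
    print('t',s['clock'],'rows',np.round([100*(d[0]*np.cos(r)+d[1]*np.sin(r)),100*(d[0]*np.sin(r)-d[1]*np.cos(r)),-100*d[2],w],2))
E
python3 -c "
from h import *
go(.45,.0735,.2,-104)"
```

```text
t 0.1 rows [39.87 45.33  3.97 84.24]
```

```bash
python3 -m inch '[[[4,4.5,0.4,8.4,0.2],[8,9,0.8,16.8,0.2],[12,13.5,1.2,25.2,0.2],[16,18,1.6,33.6,0.2],[20,22.6,2,42,0.2],[24,27.2,2.4,50.4,0.2],[28,31.7,2.8,58.8,0.2],[32,36.3,3.2,67.2,0.2],[36,40.8,3.6,75.6,0.2],[39.9,45.3,4,84.2,0.2]]]'; python3 -c "
from h import *
go(.45,.0735,.15,-104)"
```

```text
clock: 1.1
tcp_pos: [0.4124, 0.1696, 0.2075]
tcp_rot: [-180.0, 0.0, -104.3]
contact_force: [2.2, 0.0, 1.0]
grip_width: 0.0524
grasp_force: 0.0
t 1.1 rows [ 8.38 -6.02  5.75 -0.26]
```

```bash
python3 -m inch '[[[4,-3,3,0,0.2],[8.4,-6,5.7,0,0.2],[8.4,-6,5.7,0,0.2],[8.4,-6,5.7,0,0.2],[8.4,-6,5.7,0,0.2],[8.4,-6,5.7,0,0.2],[8.4,-6,5.7,0,0.2],[8.4,-6,5.7,0,0.2],[8.4,-6,5.7,0,0.2],[8.4,-6,5.7,0,0.2]]]'; python3 -c "
from h import *
import cv2
go(.45,.0735,.026,-104)
cv2.imwrite('pics/w1.png',robot.read_camera('wrist'));print(robot.get_calibration('wrist'))"
```

```text
clock: 2.1
tcp_pos: [0.4502, 0.0759, 0.1507]
tcp_rot: [-180.0, 0.0, -103.9]
contact_force: [-0.3, 0.3, 0.0]
grip_width: 0.0525
grasp_force: 0.0
t 2.1 rows [ 0.24 -0.04 12.47  0.09]
{'camera_matrix': array([[371.64829954,   0.        , 322.86993189],
       [  0.        , 371.64829954, 230.23522264],
       [  0.        ,   0.        ,   1.        ]]), 'mount': array([[-5.53861035e-04, -9.64215746e-01, -2.65118253e-01,
         7.26635920e-02],
       [ 9.99999747e-01, -4.15920004e-04, -5.76438162e-04,
         1.47497507e-03],
       [ 4.45542768e-04, -2.65118505e-01,  9.64215733e-01,
        -1.43701702e-01],
       [ 0.00000000e+00,  0.00000000e+00,  0.00000000e+00,
         1.00000000e+00]])}
```

View pics/w1.png

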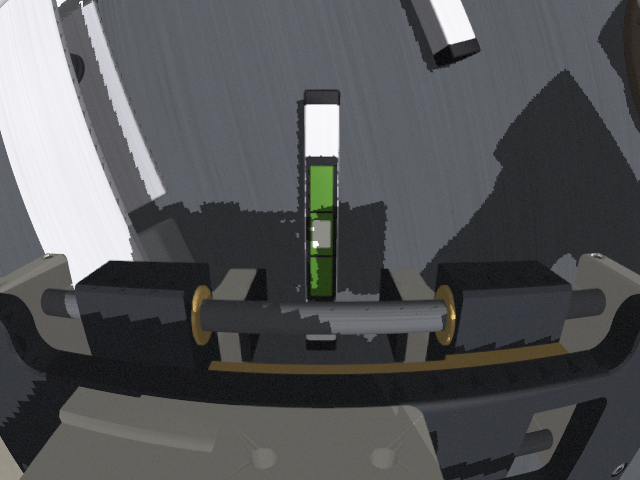

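The level lies straight between the fingers, with the bubble at (320,234) and the top end at (322,97). I'll check its centre with the fisheye model.

```bash
cat >> h.py <<'E'
def wray(u,v,z,pose=None):
    from scipy.spatial.transform import Rotation as Ro
    s=robot.observe() if pose is None else pose
    c=robot.get_calibration('wrist');K=c['camera_matrix'];M=np.array(c['mount'])
    q=np.array([(u-K[0,2])/K[0,0],(v-K[1,2])/K[1,1]]);th=np.linalg.norm(q)
    d=np.append(q/th*np.sin(th),np.cos(th))
    R=Ro.from_euler('xyz',s['tcp_rot'],degrees=True).as_matrix()
    o=R@M[:3,3]+s['tcp_pos'];d=R@M[:3,:3]@d
    return o+d*(z-o[2])/d[2]
E
python3 -c "
from h import *
for u,v,z in((320,234,.046),(320.5,211,.046),(320,256,.046),(322,97,.04),(321,346,.04)):print(wray(u,v,z))"
```

```text
[0.4504662  0.07404642 0.046     ]
[0.44615926 0.05826221 0.046     ]
[0.45440687 0.08975576 0.046     ]
[ 0.4264378  -0.01683048  0.04      ]
[0.47304241 0.16692471 0.04      ]
```

```bash
python3 -m inch '[[[0.2,0,4,0,0.2],[0.2,0,8,0,0.2],[0.2,0,11,0,0.2],[0.2,0,12.4,0,0.2],[0.2,0,12.4,0,0.2],[0.2,0,12.4,0,0.2],[0.2,0,12.4,0,-1],[0.2,0,12.4,0,-1],[0.2,0,12.4,0,-1],[0.2,0,12.4,0,-1]]]' 20; python3 -m inch '[[[0.2,0,0,0,-1],[0,0,0,0,-1],[0,0,-2,0,-1],[0,0,-6,0,-1],[0,0,-10,0,-1],[0,0,-13,0,-1],[0,0,-13,0,-1],[0,0,-13,0,-1],[0,0,-13,0,-1],[0,0,-13,0,-1]]]'; python3 -c "
from h import *
go(.6226,-.0565,.150,-81.7)"
```

```text
clock: 3.15
tcp_pos: [0.45, 0.0738, 0.0271]
tcp_rot: [-180.0, 0.1, -104.0]
contact_force: [0.3, -1.1, 0.6]
grip_width: 0.0262
grasp_force: 1.8
clock: 4.15
tcp_pos: [0.4488, 0.0731, 0.155]
tcp_rot: [179.9, -0.1, -104.0]
contact_force: [-0.6, -0.6, -3.6]
grip_width: 0.0238
grasp_force: 20.0
t 4.15 rows [  8.38 -20.     0.5  -22.26]
```

```bash
python3 -m inch '[[[1.5,-3.3,0,-4,-1],[3,-6.6,0,-8,-1],[4.4,-10,0,-12,-1],[5.8,-13.3,0.2,-16,-1],[7.2,-16.6,0.4,-20,-1],[8.4,-20,0.5,-22.3,-1],[8.4,-20,0.5,-22.3,-1],[8.4,-20,0.5,-22.3,-1],[8.4,-20,0.5,-22.3,-1],[8.4,-20,0.5,-22.3,-1]]]'; python3 -c "
from h import *
import cv2
go(.6226,-.0565,.112,-81.7)
cv2.imwrite('pics/w2.png',robot.read_camera('wrist'))"
```

```text
clock: 5.15
tcp_pos: [0.6228, -0.0556, 0.1513]
tcp_rot: [180.0, 0.0, -81.6]
contact_force: [0.3, -1.0, -3.2]
grip_width: 0.0238
grasp_force: 20.0
t 5.15 rows [0.09 0.04 3.93 0.08]
```

View pics/w2.png

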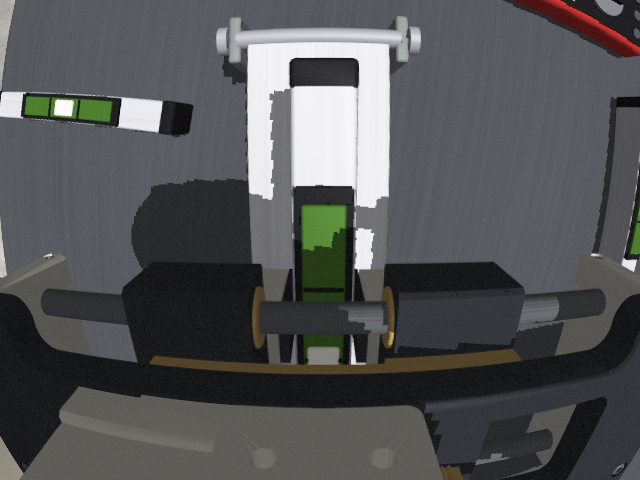

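The level hangs over the shelf, aligned to within a few mm (level midline at u 325, shelf edges 248–389). I'll lower it and release.

```bash
python3 -m inch '[[[0,0,1,0,-1],[0.1,0,2,0,-1],[0.1,0,3,0,-1],[0.1,0,3.3,0,-1],[0.1,0,3.6,0,-1],[0.1,0,3.8,0,-1],[0.1,0,3.9,0,-1],[0.1,0,4,0,-1],[0.1,0,4,0,-1],[0.1,0,4,0,-1]]]'
```

```text
clock: 6.2
tcp_pos: [0.6239, -0.0571, 0.1117]
tcp_rot: [-180.0, -0.0, -81.6]
contact_force: [-0.3, -0.4, -3.1]
grip_width: 0.0236
grasp_force: 20.0
```

```bash
python3 -m inch '[[[0,0,0.05,0,-1],[0,0,0.1,0,-1],[0,0,0.15,0,-1],[0,0,0.2,0,-1],[0,0,0.2,0,-1],[0,0,0.25,0,-1],[0,0,0.25,0,-1],[0,0,0.25,0,-1],[0,0,0.25,0,-1],[0,0,0.25,0,-1]]]' 6
```

```text
clock: 7.2
tcp_pos: [0.6238, -0.0571, 0.109]
tcp_rot: [-180.0, 0.0, -81.6]
contact_force: [-0.6, -0.0, -1.8]
grip_width: 0.024
grasp_force: 6.0
```

```bash
python3 -m inch '[[[0,0,0.1,0,-1],[0,0,0.15,0,-1],[0,0,0.15,0,-0.2],[0,0,0.15,0,-0.2],[0,0,0.15,0,-0.2],[0,0,0.15,0,-0.2],[0,0,0.15,0,-0.2],[0,0,-2,0,-0.2],[0,0,-5.5,0,-0.2],[0,0,-5.5,0,-0.2]]]'; python3 -m inch '[[[-2,0,0,0,-1],[-4,0,0,0,-1],[-7.8,0,0,0,-1],[-7.8,0,0,0,-1],[-7.8,0,1,0,-1],[-7.8,0,1.6,0,-1],[-7.8,0,1.6,0,-1],[-7.8,0,1.6,0,-1],[-7.8,0,1.6,0,-1],[-7.8,0,1.6,0,-1]]]' ; python3 -c "
from h import *
import cv2
go(.6126,.020,.142,-81.7)
cv2.imwrite('pics/w3.png',robot.read_camera('wrist'))"
```

```text
clock: 8.2
tcp_pos: [0.6266, -0.0571, 0.1691]
tcp_rot: [-179.6, -0.1, -81.6]
contact_force: [0.1, -0.3, -0.2]
grip_width: 0.0349
grasp_force: 0.0
clock: 9.2
tcp_pos: [0.6126, 0.0197, 0.1482]
tcp_rot: [-180.0, 0.0, -81.7]
contact_force: [-0.3, 0.2, 0.6]
grip_width: 0.0003
grasp_force: 0.0
t 9.2 rows [-0.03 -0.    0.62  0.02]
```

View pics/w3.png

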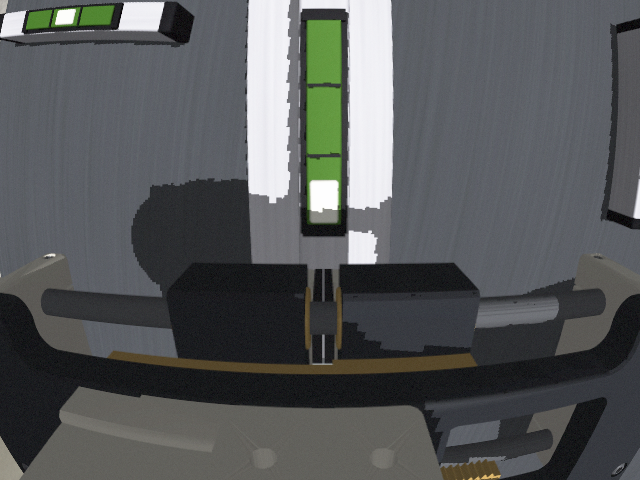

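The level stands flat on the shelf and is free. The bubble (323,195) is at the foot end and the lines are at v=85 and 155. Next I press.

```bash
python3 -m inch '[[[0,0,0.3,0,-1],[0,0,0.6,0,-1],[0,0,0.8,0,-1],[0,0,1,0,-1],[0,0,1.2,0,-1],[0,0,1.3,0,-1],[0,0,1.4,0,-1],[0,0,1.4,0,-1],[0,0,1.4,0,-1],[0,0,1.4,0,-1]]]'
```

```text
clock: 10.25
tcp_pos: [0.6126, 0.0202, 0.1342]
tcp_rot: [-180.0, 0.0, -81.6]
contact_force: [-1.1, 2.1, 2.9]
grip_width: 0.0007
grasp_force: 1.5
```

```bash
python3 -m inch '[[[0,0,0.1,0,-1],[0,0,0.2,0,-1],[0,0,0.3,0,-1],[0,0,0.4,0,-1],[0,0,0.5,0,-1],[0,0,0.5,0,-1],[0,0,0.5,0,-1],[0,0,0.5,0,-1],[0,0,0.5,0,-1],[0,0,0.5,0,-1]]]'
```

```text
clock: 11.25
tcp_pos: [0.6126, 0.0201, 0.1292]
tcp_rot: [-180.0, -0.0, -81.6]
contact_force: [1.5, 2.8, 4.0]
grip_width: 0.0007
grasp_force: 1.8
```

```bash
python3 -m inch '[[[0,0,0.1,0,-1],[0,0,0.2,0,-1],[0,0,0.25,0,-1],[0,0,0.3,0,-1],[0,0,0.3,0,-1],[0,0,0.3,0,-1],[0,0,0.3,0,-1],[0,0,0.3,0,-1],[0,0,0.3,0,-1],[0,0,0.3,0,-1]]]'
```

```text
clock: 12.25
tcp_pos: [0.6124, 0.0201, 0.1262]
tcp_rot: [-180.0, 0.0, -81.6]
contact_force: [1.1, 2.3, 5.8]
grip_width: 0.0009
grasp_force: 2.6
```

```bash
python3 -m inch '[[[0,0,0.05,0,-1],[0,0,0.1,0,-1],[0,0,0.15,0,-1],[0,0,0.15,0,-1],[0,0,0.15,0,-1],[0,0,0.15,0,-1],[0,0,0.15,0,-1],[0,0,0.15,0,-1],[0,0,0.15,0,-1],[0,0,0.15,0,-1]]]';  python3 -c "
from h import *
import cv2
cv2.imwrite('pics/w4.png',robot.read_camera('wrist')[0:270,200:440])"
```

```text
clock: 13.25
tcp_pos: [0.6125, 0.0201, 0.126]
tcp_rot: [-179.9, -0.0, -81.6]
contact_force: [-4.9, 4.2, 15.0]
grip_width: 0.0008
grasp_force: 7.3
```

View pics/w4.png

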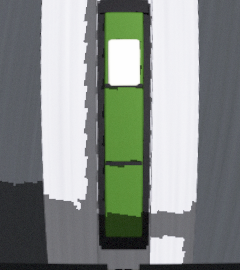

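Seated at 15 N. The lines are at v≈86 and 163 and the bubble at 39–86, on the hinge side. I'll hold one second and track the bubble in code.

```bash
cat >> h.py <<'E'
def bubble(img,top=.125):
    s=robot.observe();col=img[0:262,312:336].astype(int)
    g=(col[...,1]-col[...,2]);br=col.min(2)
    w=np.where((br.mean(1)>110))[0]; dk=np.where(col.max(2).mean(1)<75)[0]
    print('white rows',w.min() if len(w) else None,w.max() if len(w) else None,'dark',dk)
    return w
E
python3 -m inch '[[[0,0,-0.05,0,-1],[0,0,-0.05,0,-1],[0,0,-0.05,0,-1],[0,0,-0.05,0,-1],[0,0,-0.05,0,-1],[0,0,-0.05,0,-1],[0,0,-0.05,0,-1],[0,0,-0.05,0,-1],[0,0,-0.05,0,-1],[0,0,-0.05,0,-1]]]';  python3 -c "
from h import *
import cv2
im=robot.read_camera('wrist');cv2.imwrite('pics/w5.png',im)
bubble(im)
u=np.array([-.1444,.9895])
for v in (39,62.5,86,163):
  print(v,wray(323.5,v,.123)[:2]@u)
s=robot.observe();print(s['tcp_pos'][:2]@u)"
```

```text
clock: 14.3
tcp_pos: [0.6125, 0.0201, 0.126]
tcp_rot: [-180.0, -0.0, -81.6]
contact_force: [-2.7, 3.2, 11.0]
grip_width: 0.0001
grasp_force: 5.7
white rows 42 261 dark [  0   1   2   3   4   5   6   7   8   9  10  11 162 163 164 216 217 218
 219 220 221 222 223 224 225 226 227 228 229 230 231 232 233 234 235 236
 237 238 239 240 241 242 243 244 245 246 247 248]
39 -0.1774320312344396
62.5 -0.16770675795829926
86 -0.15820713245887405
163 -0.12768457938825495
-0.06851990179821146
```

Bubble offset is about −25 mm (hinge side), so the knob needs about 1.1 rad clockwise. I'll rise and look at the knob from beyond it.

```bash
python3 -m inch '[[[0,0,-3,0,-1],[0,0,-5,0,-0.1],[-3,0,-5,0,-0.1],[-7,0,-5,0,-0.1],[-11,0,-5,0,-0.1],[-15,0,-5,0,-0.1],[-19,0,-5,0,-0.1],[-21,0,-5,0,-0.1],[-21,0,-5,0,-0.1],[-21,0,-5,0,-0.1]]]';  python3 -c "
from h import *
import cv2
s=robot.observe();print(s['tcp_pos'],s['tcp_rot'])
im=robot.read_camera('wrist');cv2.imwrite('pics/k1.png',im[40:300,160:480])"
```

```text
clock: 15.35
tcp_pos: [0.5813, 0.2273, 0.1742]
tcp_rot: [179.9, -0.1, -81.6]
contact_force: [-0.0, -0.3, -0.7]
grip_width: 0.0396
grasp_force: 0.0
[0.58133045 0.22729231 0.17421873] [ 1.79894180e+02 -6.25550822e-02 -8.16202463e+01]
```

View pics/k1.png

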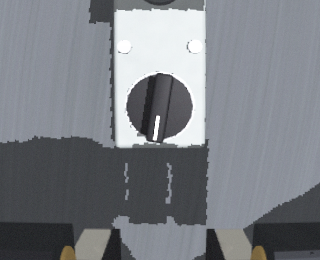

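The bar top runs from about (324,115) to (316,181) in full-image pixels, on a round skirt centred near (319,147).

```bash
python3 -c "
from h import *
a,b=wray(324,116,.076),wray(316,181,.076)
print(a,b,(a+b)/2,np.linalg.norm(a-b),np.degrees(np.arctan2(*(b-a)[1::-1])),wray(319,147,.05))
c=(a+b)/2
go(c[0],c[1],.067,np.degrees(np.arctan2(*(b-a)[1::-1]))-180)"
```

```text
[0.59074148 0.14570031 0.076     ] [0.58977165 0.1885678  0.076     ] [0.59025656 0.16713406 0.076     ] 0.04287845564748097 91.29602888227964 [0.59109685 0.16731483 0.05      ]
t 15.4 rows [ 6.03  0.   10.74  7.04]
```

```bash
python3 -m inch '[[[3,0,0,3.5,-0.1],[6,0,2,7,-0.1],[6,0,4,7,-0.1],[6,0,7,7,-0.1],[6,0,9.5,7,-0.1],[6,0,10.7,7,-0.1],[6,0,10.7,7,-0.1],[6,0,10.7,7,-0.1],[6,0,10.7,7,-1],[6,0,10.7,7,-1]]]' 25; python3 -m inch '[[[0,0,0,0,-1],[0,0,0,0,-1],[0,0,0,0,-1],[0,0,0,8,-1],[0,0,0,16,-1],[0,0,0,24,-1],[0,0,0,32,-1],[0,0,0,40,-1],[0,0,0,48,-1],[0,0,0,56,-1]]]'
```

```text
clock: 16.4
tcp_pos: [0.5912, 0.1688, 0.0693]
tcp_rot: [-179.9, 0.1, -88.6]
contact_force: [-0.2, -0.5, -0.4]
grip_width: 0.0288
grasp_force: 0.0
clock: 17.4
tcp_pos: [0.5928, 0.1687, 0.0688]
tcp_rot: [-179.9, 0.2, -144.9]
contact_force: [8.2, -2.7, -4.1]
grip_width: 0.0117
grasp_force: 25.0
```

```bash
python3 -m inch '[[[0,0,0,4,-1],[0,0,0,8,-1],[0,0,0,8,-1],[0,0,0,8,-1],[0,0,0,8,-0.1],[0,0,0,8,-0.1],[0,0,0,8,-0.1],[0,0,0,8,-0.1],[0,0,0,8,-0.1],[0,0,-3,8,-0.1]]]'; python3 -m inch '[[[0,0,-3,0,-0.1],[0,0,-6,0,-0.1],[0,0,-7,-8,-1],[0,0,-7,-16,-1],[0,0,-7,-24,-1],[0,0,-7,-32,-1],[0,0,-7,-40,-1],[0,0,-7,-48,-1],[0,0,-7,-56,-1],[0,0,-7,-64,-1]]]'; python3 -c "
from h import *
go(.6126,.0201,.150,-81.6)"
```

```text
clock: 18.4
tcp_pos: [0.5881, 0.1673, 0.0945]
tcp_rot: [180.0, -0.4, -152.7]
contact_force: [0.2, 0.0, 1.3]
grip_width: 0.0393
grasp_force: 0.0
clock: 19.4
tcp_pos: [0.5905, 0.1685, 0.168]
tcp_rot: [180.0, -0.0, -88.3]
contact_force: [-0.5, -0.3, 0.5]
grip_width: 0.0002
grasp_force: 0.0
t 19.4 rows [14.9  -1.78  1.8  -6.71]
```

```bash
python3 -m inch '[[[4,-0.4,0,-6.7,-1],[8,-0.8,0,-6.7,-1],[12,-1.4,0,-6.7,-1],[14.9,-1.8,0,-6.7,-1],[14.9,-1.8,1,-6.7,-1],[14.9,-1.8,1.8,-6.7,-1],[14.9,-1.8,2.5,-6.7,-1],[14.9,-1.8,3.1,-6.7,-1],[14.9,-1.8,3.5,-6.7,-1],[14.9,-1.8,3.6,-6.7,-1]]]'; python3 -m inch '[[[0,0,0.05,0,-1],[0,0,0.1,0,-1],[0,0,0.15,0,-1],[0,0,0.2,0,-1],[0,0,0.25,0,-1],[0,0,0.3,0,-1],[0,0,0.3,0,-1],[0,0,0.3,0,-1],[0,0,0.3,0,-1],[0,0,0.3,0,-1]]]'
```

```text
clock: 20.4
tcp_pos: [0.6122, 0.0209, 0.1318]
tcp_rot: [180.0, 0.0, -81.9]
contact_force: [-1.5, 1.8, 3.9]
grip_width: 0.0003
grasp_force: 1.6
clock: 21.4
tcp_pos: [0.6125, 0.02, 0.1294]
tcp_rot: [-180.0, 0.0, -81.9]
contact_force: [-0.6, 2.3, 5.8]
grip_width: 0.0004
grasp_force: 2.7
```

```bash
python3 -m inch '[[[0,0,0.05,0,-1],[0,0,0.1,0,-1],[0,0,0.1,0,-1],[0,0,0.1,0,-1],[0,0,0.1,0,-1],[0,0,0.1,0,-1],[0,0,0.1,0,-1],[0,0,0.1,0,-1],[0,0,0.1,0,-1],[0,0,0.1,0,-1]]]'; python3 -m inch '[[[0,0,0,0,-1],[0,0,0,0,-1],[0,0,0,0,-1],[0,0,0,0,-1],[0,0,0,0,-1],[0,0,0,0,-1],[0,0,0,0,-1],[0,0,0,0,-1],[0,0,0,0,-1],[0,0,0,0,-1]]]';python3 -c "
from h import *
import cv2
im=robot.read_camera('wrist');cv2.imwrite('pics/w6.png',cv2.resize(im[0:270,260:390],None,fx=2,fy=2))"
```

```text
clock: 22.4
tcp_pos: [0.6125, 0.0201, 0.1294]
tcp_rot: [-179.9, -0.0, -81.9]
contact_force: [-3.5, 2.7, 11.8]
grip_width: 0.0002
grasp_force: 5.9
clock: 23.4
tcp_pos: [0.6126, 0.02, 0.1294]
tcp_rot: [-179.9, -0.0, -81.9]
contact_force: [-3.3, 3.1, 12.3]
grip_width: 0.0005
grasp_force: 5.9
```

View pics/w6.png

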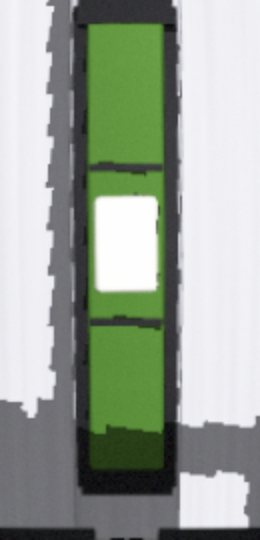

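The bubble (rows 196–291, centre 243.5) stands midway between the lines (167 and 322, middle 244.5). The shelf is seated with a steady push of about 12 N.

```bash
python3 -c "
from rig import robot
print(robot.hand_in())"
```

```text
the job is handed in; nothing more can be done
None
```

I handed the job in at about 23.5 s: the level lies flat and free on the middle of the shelf, the bubble is centred to within about 1 mm, and the fingertips hold a push of about 12 N towards the foot end; `hand_in()` returned no verdict.

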